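Spin-check the outfeed roller track and swap the binding roller

TASK

One of the three rollers in the track is binding. Spin each of the three in its slots with a light fingertip, making sure every one really turns, to find the one that drags; then lift that roller out, lay it flat in the grey crate and set the spare from the plywood rest down gently into its empty slots, fully home. Leave the two free-running rollers in the track, never lean hard on a roller, and do not disturb the other things on the bench.

Things in the scene. Friction and masses are not known exactly. Their poses are not given: they have to be found in the camera images.
- track: Roller track section, fixed: two grey steel rails 310 mm long (its y), 5 mm thick, 204 mm apart centre to centre, with thin cross bars low between. Origin on the bench at its centre, x along the rollers. Three pairs of slots at y = -100, 0, +100 mm.
- saddles: Small white nylon saddles set in the slot bottoms, on which the axle ends rest; fixed to the track, origin and axes as the track's. They crush if a roller is pressed down on them with more than 32 N, its own 6 N weight included: touch down on a roller slowly (5 mm/s) and press with 6 to 12 N. Measured heights alone are not exact enough for that.
- slot_mid (a point): Where the axis of a roller seated in the middle pair of slots lies at its centre, 65.5 mm above the bench (a roller's top 89 to 92 mm). Axes as the track's; the other pairs lie 100 mm to either side along y. Slots are open at the top, 14 mm wide, floor 60 mm up, flaring to about 22 mm at the rail's top, 78 mm up. A seated roller can shift 7 mm either way along x.
- roller_a: Roller: steel tube 47 to 53 mm in diameter (mixed makes), 184 mm long, on a dark axle 228 mm long with ends 11 mm square; 0.6 kg. Origin at its centre, on the axis; x along the axle. A strip of old tape along the tube shows it turning. Starts in one of the track's three slots (which one varies); it may run free or bind, and looks the same either way.
- roller_b: Roller: steel tube 47 to 53 mm in diameter (mixed makes), 184 mm long, on a dark axle 228 mm long with ends 11 mm square; 0.6 kg. Origin at its centre, on the axis; x along the axle. A strip of old tape along the tube shows it turning. Starts in one of the track's three slots (which one varies); it may run free or bind, and looks the same either way.
- roller_c: Roller: steel tube 47 to 53 mm in diameter (mixed makes), 184 mm long, on a dark axle 228 mm long with ends 11 mm square; 0.6 kg. Origin at its centre, on the axis; x along the axle. A strip of old tape along the tube shows it turning. Starts in one of the track's three slots (which one varies); it may run free or bind, and looks the same either way.
- roller_d: Spare roller, runs free: steel tube 47 to 53 mm in diameter (mixed makes), 184 mm long, on a dark axle 228 mm long 11 mm in diameter, plain round; 0.6 kg. Origin at its centre, on the axis; x along the axle. A strip of old tape along the tube shows it turning. Starts lying in the plywood rest by its axle ends, its axis 55.5 mm above the bench.
- tube_a (a joint): Turn of roller_a's tube on its axle, rad, 0 at the start, unlimited, positive by the right hand about its x axis. A free-running tube coasts on for a second or more after a flick; a binding one needs about 3 N along its surface to turn and stops at once when let go.
- tube_b (a joint): The same for roller_b.
- tube_c (a joint): The same for roller_c.
- rest: Plywood rest for the spare, fixed: base board 230 x 90 x 12 mm (its x, y, z) with an upright 12 mm thick and 62 mm high at each end, each with an open-topped notch 15 mm wide that holds an end of the axle. Origin on the bench under its centre; rest and crate stand left and right of the track, on either side.
- crate: Open grey plastic crate, fixed: 280 x 140 x 60 mm (its x, y, z), walls 4 mm, floor 4 mm. Origin on the bench under its centre, x along its length. A roller lying in it has its axis about 30 mm above the bench.
- spanner: Bystander: steel spanner 170 mm long lying on the bench on the robot's right, beyond the rest or crate.
- tin: Bystander: tin 72 mm in diameter, 75 mm high, beyond the track. Origin at the centre of its underside.
- tape_measure: Bystander: tape measure 66 x 32 x 62 mm, beyond the track. Origin at the centre of its underside.
- offcut: Bystander: timber offcut 70 x 120 x 22 mm, on the robot's left, beyond the crate or rest. Origin at the centre of its underside.
Not all that is in view belongs to the job. Leave any purple or yellow look-alike of the roller_c alone.

How it is judged:
On the way, in this order (a step that is already met when the one before it is completed fails the run):
1. each of the three rollers has been turned at least 0.15 rad on its axle, all still seated in the track ((value of joint tube_a above 0.15 rad or value of joint tube_a below -0.15 rad) and (value of joint tube_b above 0.15 rad or value of joint tube_b below -0.15 rad) and (value of joint tube_c above 0.15 rad or value of joint tube_c below -0.15 rad) and z of roller_a in the frame of track between 0.062 and 0.069 m and x of roller_a in the frame of track between -0.015 and 0.015 m and angle between the x axis of each of roller_a, roller_b, roller_c and the x axis of track, either way round below 0.05 rad and (y of roller_a in the frame of track between -0.106 and -0.094 m or y of roller_a in the frame of track between -0.006 and 0.006 m or y of roller_a in the frame of track between 0.094 and 0.106 m) and z of roller_b in the frame of track between 0.062 and 0.069 m and x of roller_b in the frame of track between -0.015 and 0.015 m and (y of roller_b in the frame of track between -0.106 and -0.094 m or y of roller_b in the frame of track between -0.006 and 0.006 m or y of roller_b in the frame of track between 0.094 and 0.106 m) and z of roller_c in the frame of track between 0.062 and 0.069 m and x of roller_c in the frame of track between -0.015 and 0.015 m and (y of roller_c in the frame of track between -0.106 and -0.094 m or y of roller_c in the frame of track between -0.006 and 0.006 m or y of roller_c in the frame of track between 0.094 and 0.106 m)), for 0.1 s.
2. the binding roller lies flat in the crate (x of roller_b in the frame of crate between -0.06 and 0.06 m and y of roller_b in the frame of crate between -0.06 and 0.06 m and z of roller_b in the frame of crate between 0.015 and 0.04 m and linear speed of roller_b below 0.02 m/s), for 0.2 s.
At the end, for the whole second after the job is handed in: Binding roller flat and still in the crate, axis under 40 mm up; the free-running two seated in their own slots; the spare at rest in the empty slots: axis 62 to 69 mm up, within 6 mm of the slots' middle and 15 mm of the track's centre line, parallel within 0.05 rad; nothing else disturbed (all of step 2 and z of roller_a in the frame of track between 0.062 and 0.069 m and x of roller_a in the frame of track between -0.015 and 0.015 m and angle between the x axis of each of roller_a, roller_c, roller_d and the x axis of track, either way round below 0.05 rad and (y of roller_a in the frame of track between -0.106 and -0.094 m or y of roller_a in the frame of track between -0.006 and 0.006 m or y of roller_a in the frame of track between 0.094 and 0.106 m) and z of roller_c in the frame of track between 0.062 and 0.069 m and x of roller_c in the frame of track between -0.015 and 0.015 m and (y of roller_c in the frame of track between -0.106 and -0.094 m or y of roller_c in the frame of track between -0.006 and 0.006 m or y of roller_c in the frame of track between 0.094 and 0.106 m) and z of roller_d in the frame of track between 0.062 and 0.069 m and x of roller_d in the frame of track between -0.015 and 0.015 m and (y of roller_d in the frame of track between -0.106 and -0.094 m or y of roller_d in the frame of track between -0.006 and 0.006 m or y of roller_d in the frame of track between 0.094 and 0.106 m) and linear speed of roller_d below 0.02 m/s and distance of each of roller_a, roller_c from where it was at the start of the episode below 0.02 m); the robot touches nothing.
It fails at once if a roller bears down on the nylon saddles with more than 32 N (leaned on, rammed or dropped in) (contact force between any of roller_a, roller_b, roller_c, roller_d and saddles above 32 N).
It fails at once if a free-running roller is taken out of its slots (moved over 25 mm) (distance of any of roller_a, roller_c from where it was at the start of the episode above 0.025 m).
It fails at once if a bystander is moved more than 20 mm (distance of any of spanner, tin, tape_measure, offcut from where it was at the start of the episode above 0.02 m).
It also fails if it takes over 72 s, if anything falls off the work surface, if the arm or the gripper's body presses on something with over 40 N, if the wrist force passes 120 N, or if a joint passes its speed limit or range.

ROBOT

A 6-joint arm with a two-finger parallel gripper is mounted at the origin on the work surface. World frame = base frame: x ahead of the robot, y to its left, z up, the work surface at z = 0. Lengths are in m, angles in rad, forces in N, time in s.
With the tool pointing down it reaches from about 0.25 to 0.85 m from the base axis. Payload 12.5 kg.
Tool frame: the origin (TCP) lies on the centre line of the jaws, within the pads' length; the fingertips stand ahead of it and the grasp point (between the pads) lies 3 mm ahead of it (bot.tcp_to_tips is the z of the fingertips in the tool frame, in m); z points along the fingers, y is the direction in which the jaws open and shut (so a half turn about z gives the same grasp; the last joint's range is limited). The gripper opens to 93 mm and grips with 3 to 60 N. Pads are 15 mm wide; open, the fingers measure 128 mm over their backs; the gripper's body (75 mm by 188 mm) begins 65 mm behind the grasp point.
Start: joints at [-1.386, 0.351, 1.652, -0, 1.139, -0.085], TCP at [0.147, -0.53, 0.241] pointing down, gripper open.
Joint ranges: [-2.75, 2.75], [-0.79, 2.1], [0.01, 2.65], [-1.57, 4.71], [0.07, 3.14], [-2.87, 2.87]. Speed limits (rad/s): [2.22, 2.22, 2.79, 3.14, 3.14, 3.14].

INTERFACE

Orientations are given as [roll, pitch, yaw] about the fixed x, y, z axes, in that order (R = Rz(yaw) Ry(pitch) Rx(roll)).
In Python, from station import get_state, vision, bot, find_in, masks_of, place_of gives the robot as it stands. The module is installed in compiled form; this text tells all that it offers.
- The arm moves only by the tool step_arm, never from a script. Its arguments are lists of equal length, an entry for each row: "slide": the shift along the tool's x, y, z in mm, a list of three; "yaw": the turn about the tool's z in rad; "jaw": the gripper command: -1 is shut, 1 is fully open, values between are in proportion. In form: {"slide": [[dx, dy, dz], ...], "yaw": [yaw, ...], "jaw": [jaw, ...]}. A call has 1 to 12 rows; each row is the pose to reach, as a shift and turn from the pose commanded when the call began, along the tool's axes at that moment; what a row does not reach only later rows make up. A row lasts 1/8 s, in which the tool goes at most 62.5 mm and 10.7 degrees, less where a joint would pass 70% of its speed; a pose out of reach is approached as far as the arm can. A call with a gripper value outside its range is refused whole. The fingers move at their own pace and stop on an object; "force" is the grip in N (left out, the last holds). Time passes only in rows, so rows that repeat a pose let the fingers close. It gives the time, the measured TCP pose, the force and the opening at its end, in the units of the state.
- get_state(): the state, without advancing time (a new reading comes with each control period).
- vision.camera(name): name is "scene" or "top" or "wrist"; returns a dict with "img" (384x512x3 uint8, blue, green, red), "fx", "fy", "cx", "cy" (pixels), "distortion" ([k1, k2, p1, p2, k3] as OpenCV has them; the pictures are not rectified), "rvec" (rotation vector, rad) and "tvec" (3), from world to camera coordinates, as OpenCV has them. Camera axes: x right, y down, z forward; pixel columns grow to the right and rows downward; lengths in m; the calibration is good to about 2 mm. A picture is of the moment at which its call begins. There is no depth.
- bot.job_done(): hands the job in, once; it reports no verdict.
Trained networks look in the newest picture that a camera, given by its name, has taken for a name from the list of things; names that differ only in an ending like _2 or _b are one class to them, and where a whole thing is asked for, a point or a joint stands for the part that bears it (a point fixed in the world has none). Each returns a list of dicts, best first, with "score" (0 to 1); they miss things now and then, are a little off and sometimes report something else, mostly with a low value. They report only what shows in the picture. A call takes as long as a camera call. They do not tell look-alikes from the thing itself.
- find_in(target, camera): "xyz" ([x, y, z] in m, in world coordinates, good to about 4 mm: the middle of the surface that is visible of it).
- masks_of(target, camera): "region" (384x512 bool, what is visible of it).
- place_of(target, camera): "xyz" ([x, y, z] in m, in world coordinates, good to about 4 mm: a listed point, or the origin of a listed thing).
The state is a dict: "clock": time; "joint_pos": joint angles; "qd": joint speeds; "tau": joint torques, N m; "tool_pos": TCP position; "tcp_rot": TCP orientation; "ft_force": force on the tool from outside, world axes, zero at the start; "wrist_torque": the same for the moment, N m; "width": opening from 0.0 (shut) to 1.0 (fully open).
Only numpy, scipy, OpenCV 4.12 (cv2) and the standard library are available. Lean on these libraries where they do the work, as an engineer would, in place of code of your own. Each camera call takes 0.05 s, during which the arm holds its last target.

## Working session

There is one attempt and no reset: what is moved stays moved. The work goes in short steps, Python scripts to look and compute and a tool call to move; the robot and the scene stay as the last step left them, time stands still between calls to the robot, and variables do not carry over. Pictures are saved under pics/ and viewed, and the job is handed in when it is done.

Besides the shell and the picture viewer there is one more tool, called after "Emit:" as a command line: name --pt "numbers of a row" for each row, then --argument value for the rest. step_arm: Moves the arm, as the interface text tells. Its arguments: {"type":"object","properties":{"slide":{"type":"array"},"yaw":{"type":"array"},"jaw":{"type":"array"},"force":{"type":"number"}},"required":["slide","yaw","jaw"]}

```bash
mkdir -p pics; ls; python3 - <<'E'
from station import get_state, vision, bot, find_in, masks_of, place_of
import cv2
s=get_state(); print({k:(v) for k,v in s.items()}); print(bot.tcp_to_tips)
for n in ("scene","top","wrist"):
    c=vision.camera(n); cv2.imwrite(f"pics/{n}0.png",c["img"])
    print(n,c["tvec"],c["rvec"],c["fx"])
    if n!="wrist":
        for t in ["track","slot_mid","roller_a","roller_d","rest","crate","saddles"]:
            print(t,[(round(float(d["score"]),2),[round(float(v),4) for v in d["xyz"]]) for d in place_of(t,n)])
print(get_state()["clock"])
E
```

```text
pics
{'clock': 0.0, 'joint_pos': array([-1.38559764e+00,  3.51221593e-01,  1.65242462e+00, -1.38939187e-05,
        1.13909806e+00, -8.45888706e-02]), 'qd': array([-0.000692  , -0.00110783,  0.00056539,  0.00044217, -0.00015775,
       -0.00058097]), 'tau': array([ 5.56104842e-04, -4.97325146e+01, -2.85261476e+01,  6.99422951e-02,
        2.56273389e-02, -8.34222215e-05]), 'tool_pos': array([ 0.14655804, -0.52978231,  0.24010923]), 'tcp_rot': array([-3.14044408e+00, -8.47309046e-05,  2.69793325e-01]), 'ft_force': array([-0.12151298, -0.86440326, -0.1574684 ]), 'wrist_torque': array([ 0.03234233, -0.0327244 ,  0.00251144]), 'width': 1.0012009627827574}
0.022
scene [ 0.25845187 -0.26700245  1.53669267] [ 1.55677877  1.98225101 -0.81241903] 388.45970366690284
track [(0.76, [0.5308, -0.0, -0.0001])]
slot_mid [(0.74, [0.5352, -0.1037, 0.0682]), (0.6, [0.5366, -0.0005, 0.0653]), (0.45, [0.7421, -0.2828, 0.0005]), (0.4, [0.5357, 0.0005, 0.0669])]
roller_a [(0.91, [0.1991, 0.2834, 0.0233]), (0.84, [0.5361, -0.0013, 0.0648]), (0.8, [0.4388, -0.3331, 0.0582]), (0.66, [0.4534, -0.6456, 0.0275])
[... 561 characters left out ...]
, 0.0282]), (0.9, [0.5339, 0.1009, 0.0616]), (0.83, [0.4524, -0.648, 0.0266]), (0.81, [0.4426, -0.3339, 0.0539]), (0.77, [0.5307, -0.0991, 0.0631]), (0.59, [0.5292, -0.0027, 0.0667])]
roller_d [(0.93, [0.2034, 0.278, 0.0282]), (0.9, [0.5339, 0.1009, 0.0616]), (0.83, [0.4524, -0.648, 0.0266]), (0.81, [0.4426, -0.3339, 0.0539]), (0.77, [0.5307, -0.0991, 0.0631]), (0.59, [0.5292, -0.0027, 0.0667])]
rest [(0.81, [0.4451, -0.3357, -0.0036]), (0.75, [0.7914, -0.1158, -0.0034]), (0.26, [0.53, 0.099, 0.0588])]
crate [(0.73, [0.5131, 0.3431, -0.0015]), (0.42, [0.5336, -0.0021, 0.0637])]
saddles []
wrist [-0.55023891 -0.03157299  0.39031018] [-2.32612436  1.76842631  0.23461237] 314.9595499290345
0.85
```

View pics/top0.png

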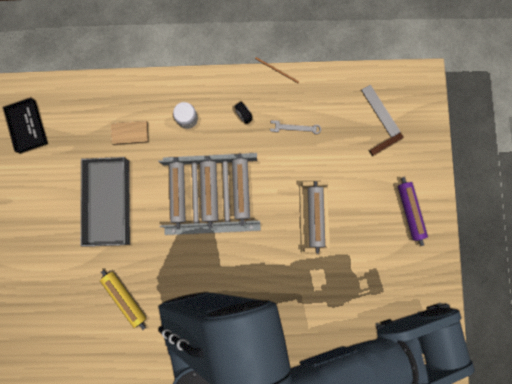

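View pics/scene0.png

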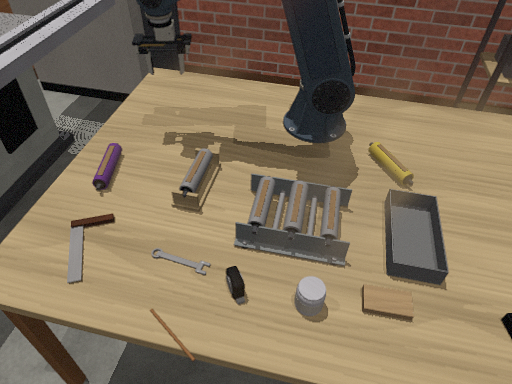

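View pics/wrist0.png

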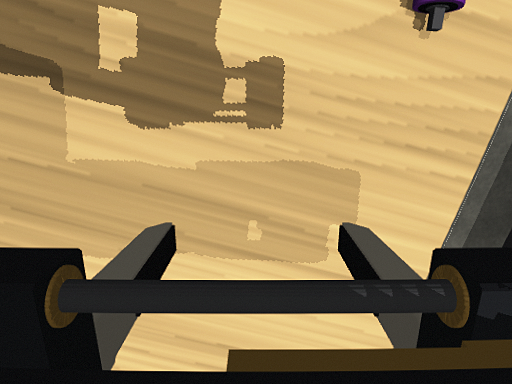

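```bash
cat > h.py <<'E'
import numpy as np, cv2
from station import get_state, vision, bot, find_in, masks_of, place_of
def cam(n):
    c=vision.camera(n); c["R"]=cv2.Rodrigues(np.array(c["rvec"],float))[0]; c["t"]=np.array(c["tvec"],float).ravel()
    c["K"]=np.array([[c["fx"],0,c["cx"]],[0,c["fy"],c["cy"]],[0,0,1]]); c["C"]=-c["R"].T@c["t"]; return c
def toplane(c,uv,z):
    p=cv2.undistortPoints(np.array(uv,float).reshape(-1,1,2),c["K"],np.array(c["distortion"],float)).reshape(-1,2)
    d=np.c_[p,np.ones(len(p))]@c["R"]; s=(z-c["C"][2])/d[:,2]; return c["C"]+d*s[:,None]
def proj(c,P):
    return cv2.projectPoints(np.array(P,float).reshape(-1,1,3),np.array(c["rvec"],float),np.array(c["tvec"],float),c["K"],np.array(c["distortion"],float))[0].reshape(-1,2)
def rect(c,m,z):
    m=m.astype(np.uint8); v,u=np.nonzero(m); P=toplane(c,np.c_[u,v],z)[:,:2]
    (cx,cy),(w,h),a=cv2.minAreaRect((P*1000).astype(np.float32))
    q=P.mean(0); e=np.linalg.svd(P-q,full_matrices=False)[2][0]; e=e*np.sign(e[0])
    return np.round([cx,cy,w,h,a],1), np.round(q*1000,1), round(float(np.arctan2(e[1],e[0])),4), len(P)
E
python3 - <<'E'
from h import *
c=cam("top"); print("C",c["C"])
for t,z in [("roller_a",.075),("track",.078),("crate",.06),("rest",.06)]:
    for d in masks_of(t,"top"):
        if d["score"]>.3: print(t,round(d["score"],2),*rect(c,d["region"],z))
im=c["img"][140:260,70:340]; cv2.imwrite("pics/t1.png",cv2.resize(im,None,fx=2.9,fy=2.9,interpolation=cv2.INTER_CUBIC))
c=cam("scene"); print("C",c["C"])
for t,z in [("roller_a",.075),("track",.078)]:
    for d in masks_of(t,"scene"):
        if d["score"]>.3: print(t,round(d["score"],2),*rect(c,d["region"],z))
E
```

```text
C [ 0.35633097 -0.16624418  1.42935844]
roller_a 0.95 [527.4  98.2  46.9 216.4  89.7] [527.9  98.3] 0.0357 897
roller_a 0.87 [204.1 265.1 221.2  55.3  36.8] [204.1 265.1] 0.6275 1099
roller_a 0.82 [ 445.7 -631.4  204.6   51.1   12. ] [ 446.7 -630.1] 0.202 919
roller_a 0.7 [ 4.388e+02 -3.313e+02  2.097e+02  5.070e+01  3.000e-01] [ 437.  -330.8] -0.002 954
roller_a 0.66 [ 532.5 -100.   219.3   52.3    1.5] [ 531.2 -100.4] 0.0189 988
roller_a 0.64 [529.1  -2.  219.6  53.6   1.3] [528.3  -1.3] 0.0205 1034
track 0.58 [520.3  -3.5 243.8 301.3   1. ] [508.8  -4.7] 0.0689 2246
crate 0.86 [509.1 328.3 278.7 158.1   1.3] [507.5 327.9] 0.043 4263
crate 0.67 [ 439.8 -328.2   90.   219.8   89.7] [ 433.6 -320.3] 0.019 960
rest 0.62 [ 439.9 -327.3   93.5  219.8   89.5] [ 435.5 -321.4] -0.0034 1107
rest 0.62 [527.7 101.1  47.4 221.9  89.7] [528.5 101.5] 0.0152 913
C [1.30783092 0.03057077 0.88778137]
roller_a 0.89 [ 501.  -607.7  226.6   56.7   12. ] [ 506.4 -607. ] 0.239 757
roller_a 0.65 [265.5 266.4 219.9  68.1  34.2] [267.3 269. ] 0.5784 824
roller_a 0.62 [ 542.  -100.8  232.9   49.8    1.3] [ 543.  -100.9] 0.0259 876
roller_a 0.6 [537.7  97.8  51.2 233.9  89.7] [538.3  96.9] 0.0043 917
roller_a 0.56 [539.   -2.  232.4  51.2   0.9] [538.7  -2.2] 0.0157 942
roller_a 0.55 [ 459.3 -328.2   51.9  227.1   89.3] [ 460.5 -328.1] -0.0001 721
track 0.64 [569.3  -1.  292.3 305.6   1. ] [613.9   3.4] 0.0247 3935
```

View pics/t1.png

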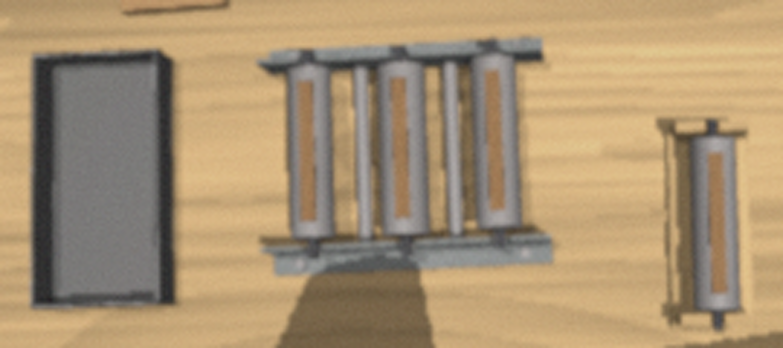

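```bash
cat >> h.py <<'E'
from scipy.spatial.transform import Rotation as Ro
def goto(x,y,z,yaw):
    s=get_state(); R=Ro.from_euler("xyz",s["tcp_rot"])
    d=R.inv().apply(np.array([x,y,z])-s["tool_pos"])*1000
    G=Ro.from_euler("xyz",[np.pi,0,yaw]); dy=(R.inv()*G).as_rotvec()
    print("slide",np.round(d,1),"rotvec",np.round(dy,4),"f",np.round(s["ft_force"],2),"t",s["clock"],"w",round(s["width"],3))
E
python3 - <<'E'
from h import *
goto(.535,-.1,.15,.018)
E
```

```text
slide [ 489.  -311.    90.6] rotvec [-0.      0.      0.2518] f [ 0.39 -0.24 -0.46] t 1.25 w 0.998
```

Emit:
step_arm --pt "50 -31 0" --pt "99 -62 0" --pt "148 -93 0" --pt "196 -124 0" --pt "245 -156 0" --pt "294 -187 0" --pt "343 -218 0" --pt "391 -249 0" --pt "440 -280 30" --pt "489 -311 60" --pt "489 -311 90" --pt "489 -311 90" --yaw '[0.05, 0.1, 0.15, 0.2, 0.25, 0.252, 0.252, 0.252, 0.252, 0.252, 0.252, 0.252]' --jaw '[-1, -1, -1, -1, -1, -1, -1, -1, -1, -1, -1, -1]' --force 20

```text
clock: 2.75
tool_pos: [0.5341, -0.0992, 0.1488]
tcp_rot: [-3.14, 0.004, 0.019]
ft_force: [-0.6, 0.7, 0.3]
width: 0.004
```

```bash
python3 - <<'E'
from h import *
goto(.535,-.1,.117,.018)
c=cam("wrist"); cv2.imwrite("pics/w1.png",c["img"])
c=cam("scene"); cv2.imwrite("pics/s1.png",cv2.resize(c["img"][140:290,200:400],None,fx=4,fy=4))
goto(.535,-.1,.117,.018); print(get_state()["tool_pos"])
E
```

```text
slide [ 1.1  0.8 31.8] rotvec [-0.0012  0.0042  0.0009] f [-0.56  0.71  0.34] t 2.75 w 0.004
slide [-0.1 -0.5 34.5] rotvec [ 0.0002 -0.0005 -0.0007] f [0.15 1.02 1.14] t 2.85 w 0.002
[ 0.53512544 -0.1004763   0.15154042]
```

View pics/w1.png

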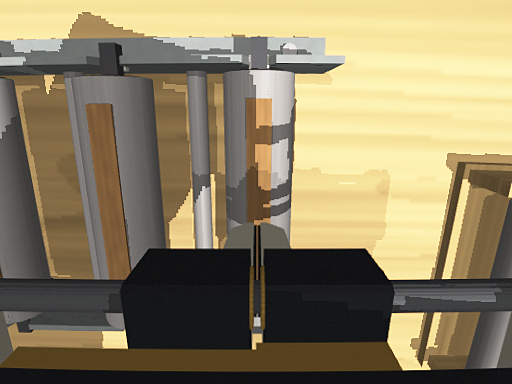

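View pics/s1.png

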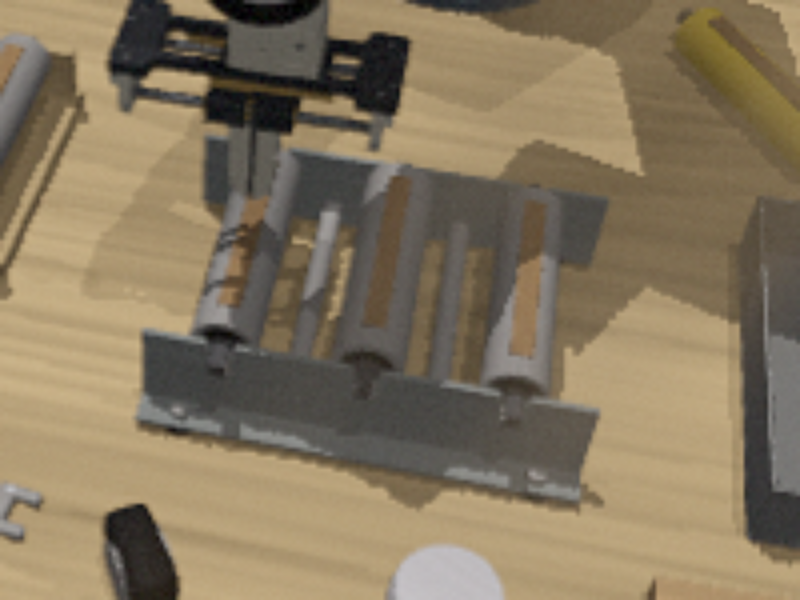

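Emit:
step_arm --pt "0 3 12" --pt "0 5 24" --pt "0 5 30" --pt "0 5 32" --pt "0 5 33" --pt "0 5 33.6" --yaw '[0, 0, 0, 0, 0, 0]' --jaw '[-1, -1, -1, -1, -1, -1]'

```text
clock: 3.6
tool_pos: [0.5352, -0.105, 0.1172]
tcp_rot: [3.142, -0.0, 0.018]
ft_force: [0.4, 0.1, -0.5]
width: 0.006
```

Emit:
step_arm --pt "0 0 0.6" --pt "0 0 1.2" --pt "0 0 1.8" --pt "0 0 2.4" --pt "0 0 2.9" --yaw '[0, 0, 0, 0, 0]' --jaw '[-1, -1, -1, -1, -1]'

```text
clock: 4.22
tool_pos: [0.5351, -0.105, 0.1141]
tcp_rot: [-3.142, 0.0, 0.018]
ft_force: [-0.3, 0.7, -0.7]
width: 0.008
```

Emit:
step_arm --pt "0 0 0.6" --yaw '[0]' --jaw '[-1]'

```text
clock: 4.35
tool_pos: [0.5351, -0.105, 0.1135]
tcp_rot: [-3.142, -0.0, 0.018]
ft_force: [0.2, 0.1, -0.1]
width: 0.005
```

Emit:
step_arm --pt "0 0 0.5" --yaw '[0]' --jaw '[-1]'

```text
clock: 4.47
tool_pos: [0.5351, -0.105, 0.113]
tcp_rot: [-3.142, 0.0, 0.018]
ft_force: [0.4, 0.6, -0.2]
width: 0.004
```

Emit:
step_arm --pt "0 0 0.5" --yaw '[0]' --jaw '[-1]'

```text
clock: 4.6
tool_pos: [0.5351, -0.105, 0.1125]
tcp_rot: [-3.142, 0.0, 0.018]
ft_force: [-0.0, -0.5, 3.0]
width: 0.004
```

Emit:
step_arm --pt "0 0 0.5" --yaw '[0]' --jaw '[-1]'

```text
clock: 4.72
tool_pos: [0.5352, -0.1051, 0.1124]
tcp_rot: [3.141, -0.0, 0.018]
ft_force: [-2.3, 0.1, 8.9]
width: 0.004
```

Emit:
step_arm --pt "0 -2 0" --pt "0 -4 0" --pt "0 -6 0" --yaw '[0, 0, 0]' --jaw '[-1, -1, -1]'

```text
clock: 5.1
tool_pos: [0.5351, -0.0991, 0.1124]
tcp_rot: [3.141, -0.0, 0.018]
ft_force: [-1.2, -0.5, 4.6]
width: 0.006
```

Emit:
step_arm --pt "0 -4 0" --pt "0 -10 0" --pt "0 -16 -8" --pt "0 -20 -20" --yaw '[0, 0, 0, 0]' --jaw '[-1, -1, -1, -1]'

```text
clock: 5.6
tool_pos: [0.5346, -0.0785, 0.1326]
tcp_rot: [-3.141, 0.0, 0.018]
ft_force: [0.9, -0.4, 0.9]
width: 0.006
```

```bash
python3 - <<'E'
from h import *
import time
fs=[]
for i in range(2):
    c=cam("wrist"); fs.append(c["img"].copy())
    if i==0:
        for _ in range(4): cam("scene")
print(get_state()["clock"],get_state()["ft_force"])
cv2.imwrite("pics/w2.png",np.hstack([f[60:300,60:360] for f in fs]))
E
```

```text
5.9 [0.0038541  0.41960025 0.34868311]
```

View pics/w2.png

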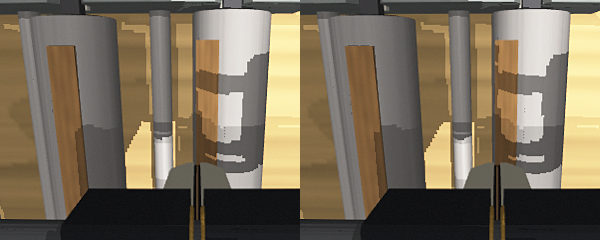

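```bash
python3 - <<'E'
from h import *
c=cam("wrist"); cv2.imwrite("pics/w3.png",c["img"])
goto(.535,-.006,.1155,.018); print(get_state()["tool_pos"])
E
```

```text
slide [  1.8 -73.1  16.3] rotvec [-0.0001  0.0004 -0.0004] f [0.49 0.19 0.29] t 5.95 w 0.002
[ 0.53452433 -0.07911964  0.13181273]
```

View pics/w3.png

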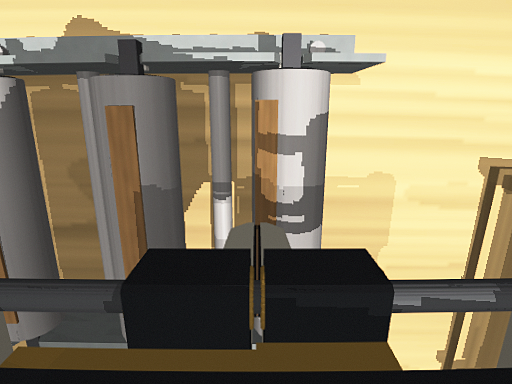

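```bash
python3 - <<'E'
import cv2,numpy as np
w=cv2.imread("pics/w2.png"); w3=cv2.imread("pics/w3.png")[60:300,60:360]
for f in (w[:,:300],w[:,300:],w3):
    for r in (50,60): print([int(v) for v in f[r,186:276,2]-f[r,186:276,0].astype(int)])
    print()
E
```

```text
[74, 74, 74, 76, 76, 82, 38, 0, -4, 15, 90, 96, 90, 88, 91, 96, 98, 96, 95, 92, 92, 92, 95, 94, 89, 88, 87, 88, 92, 93, 91, 101, 112, 8, 3, 9, 10, 9, 8, 12, 7, 9, 8, 9, 10, 9, 8, 8, 10, 7, 8, 8, 8, 7, 7, 7, 6, 7, 9, 7, 8, 6, 8, 8, 10, 9, 7, 10, 9, 10, 8, 10, 9, 10, 10, 7, 12, 8, 7, 7, 10, 5, -4, 84, 76, 81, 79, 79, 82, 80]
[80, 80, 81, 80, 82, 87, 58, 10, -6, 12, 90, 98, 92, 88, 91, 93, 98, 95, 94, 92, 91, 96, 98, 97, 91, 91, 90, 93, 94, 95, 98, 105, 91, 8, 2, 8, 10, 9, 9, 10, 8, 9, 8, 9, 9, 10, 10, 7, 7, 9, 8, 7, 5, 7, 8, 5, 8, 8, 10, 8, 8, 10, 8, 10, 7, 7, 5, 8, 5, 7, 7, 6, 8, 5, 4, 3, 4, 7, 4, 4, 5, 1, -15, 78, 89, 87, 89, 86, 87, 85]

[75, 75, 74, 73, 82, 52, 7, -2, 11, 54, 64, 59, 54, 90, 97, 98, 98, 95, 92, 91, 92, 93, 93, 91, 87, 87, 89, 93, 91, 93, 101, 112, 6, 3, 11, 11, 9, 8, 11, 8, 10, 10, 10, 9, 8, 7, 9, 7, 8, 7, 8, 7, 5, 6, 8, 8, 8, 8, 9, 7, 7, 9, 8, 11, 9, 9, 9, 10, 10, 8, 10, 10, 10, 9, 9, 8, 10, 11, 9, 7, 6, 1, 41, 73, 79, 79, 79, 79, 78, 79]
[79, 79, 81, 80, 86, 56, 7, -3, 9, 54, 62, 54, 88, 93, 94, 97, 95, 95, 94, 95, 99, 97, 96, 91, 91, 89, 91, 95, 96, 92, 102, 100, 11, 3, 8, 11, 8, 8, 9, 8, 8, 9, 8, 11, 10, 8, 7, 8, 11, 6, 8, 6, 7, 7, 8, 6, 8, 9, 7, 10, 9, 10, 9, 8, 6, 5, 6, 4, 7, 5, 8, 6, 6, 4, 4, 4, 6, 4, 5, 4, 3, -11, 108, 87, 87, 88, 88, 88, 85, 84]

[75, 74, 74, 78, 80, 52, 10, -1, 11, 57, 63, 56, 71, 91, 96, 97, 99, 95, 92, 90, 91, 95, 93, 89, 87, 87, 88, 93, 91, 92, 100, 113, 6, 4, 12, 9, 8, 8, 11, 7, 8, 8, 9, 9, 9, 8, 8, 9, 7, 9, 8, 7, 7, 5, 8, 5, 7, 9, 8, 8, 7, 9, 9, 9, 8, 8, 11, 9, 10, 7, 9, 9, 9, 7, 11, 10, 10, 11, 9, 8, 8, 3, 41, 75, 82, 79, 81, 80, 81, 81]
[79, 81, 80, 82, 87, 55, 6, -5, 9, 57, 63, 54, 89, 94, 93, 96, 94, 96, 94, 93, 97, 99, 96, 91, 90, 89, 91, 94, 95, 93, 105, 89, 7, 2, 8, 10, 10, 9, 9, 8, 9, 9, 7, 10, 10, 8, 7, 9, 10, 9, 8, 5, 6, 9, 8, 8, 7, 8, 7, 9, 8, 8, 10, 7, 8, 5, 7, 5, 6, 5, 8, 6, 6, 3, 4, 4, 6, 5, 3, 5, 3, -11, 108, 86, 88, 88, 87, 87, 85, 84]
```

Emit:
step_arm --pt "0 -40 0" --pt "1 -73 0" --pt "1 -73 12" --pt "1 -73 16" --pt "1 -73 16.8" --pt "1 -73 17.4" --pt "1 -73 18" --pt "1 -73 18.5" --yaw '[0, 0, 0, 0, 0, 0, 0, 0]' --jaw '[-1, -1, -1, -1, -1, -1, -1, -1]'

```text
clock: 6.95
tool_pos: [0.5345, -0.0062, 0.1137]
tcp_rot: [3.142, -0.0, 0.018]
ft_force: [-0.4, 0.1, 4.5]
width: 0.003
```

Emit:
step_arm --pt "0 0 0.4" --yaw '[0]' --jaw '[-1]'

```text
clock: 7.08
tool_pos: [0.5345, -0.0061, 0.1136]
tcp_rot: [3.141, -0.0, 0.018]
ft_force: [-2.0, -1.1, 8.5]
width: 0.003
```

Emit:
step_arm --pt "0 -2 0" --pt "0 -4 0" --pt "0 -6 0" --yaw '[0, 0, 0]' --jaw '[-1, -1, -1]'

```text
clock: 7.45
tool_pos: [0.5344, 0.0, 0.1137]
tcp_rot: [3.141, -0.001, 0.018]
ft_force: [-2.4, 0.6, 6.3]
width: 0.004
```

Emit:
step_arm --pt "0 -4 0" --pt "0 -10 0" --pt "0 -16 -8" --pt "0 -20 -20" --yaw '[0, 0, 0, 0]' --jaw '[-1, -1, -1, -1]'

```text
clock: 7.95
tool_pos: [0.5338, 0.0204, 0.1337]
tcp_rot: [-3.142, 0.0, 0.018]
ft_force: [0.4, -0.7, 0.2]
width: 0.008
```

```bash
python3 - <<'E'
from h import *
fs=[]
for i in range(2):
    c=cam("wrist"); fs.append(c["img"].copy())
    if i==0:
        for _ in range(4): cam("scene")
cv2.imwrite("pics/w4.png",np.hstack([f[60:300,60:360] for f in fs]))
for f in fs:
  print(''.join('#' if v>40 else '.' for v in f[110,150:360,2].astype(int)-f[110,150:360,0]))
goto(.533,.094,.1155,.018); print(get_state()["tool_pos"])
E
```

```text
.......................####################################.....................###################..#####################.........................................................########.....................##
......................#####################################....................###################..#####################..........................................................#######......................##
slide [  0.5 -74.1  17.5] rotvec [-0.      0.0002 -0.0003] f [0.46 0.23 0.28] t 8.25 w 0.007
[0.53378693 0.01989856 0.1330069 ]
```

View pics/w4.png

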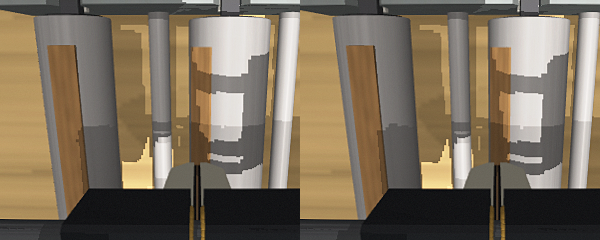

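Emit:
step_arm --pt "0 -40 0" --pt "0 -74 0" --pt "0 -74 12" --pt "0 -74 17.5" --pt "0 -74 18.3" --pt "0 -74 18.9" --pt "0 -74 19.5" --yaw '[0, 0, 0, 0, 0, 0, 0]' --jaw '[-1, -1, -1, -1, -1, -1, -1]'

```text
clock: 9.12
tool_pos: [0.5327, 0.0936, 0.1138]
tcp_rot: [-3.142, -0.0, 0.017]
ft_force: [0.2, 0.2, 0.0]
width: 0.007
```

Emit:
step_arm --pt "0 0 0.4" --yaw '[0]' --jaw '[-1]'

```text
clock: 9.25
tool_pos: [0.5327, 0.0938, 0.1134]
tcp_rot: [-3.142, -0.0, 0.018]
ft_force: [0.6, -0.6, 1.0]
width: 0.005
```

Emit:
step_arm --pt "0 0 0.4" --yaw '[0]' --jaw '[-1]'

```text
clock: 9.38
tool_pos: [0.5326, 0.094, 0.1129]
tcp_rot: [-3.142, -0.0, 0.018]
ft_force: [-0.9, -0.8, 0.1]
width: 0.007
```

Emit:
step_arm --pt "0 0 0.4" --yaw '[0]' --jaw '[-1]'

```text
clock: 9.5
tool_pos: [0.5326, 0.094, 0.1125]
tcp_rot: [-3.142, -0.0, 0.018]
ft_force: [-0.1, 1.1, 0.4]
width: 0.005
```

Emit:
step_arm --pt "0 0 0.3" --yaw '[0]' --jaw '[-1]'

```text
clock: 9.62
tool_pos: [0.5326, 0.094, 0.1121]
tcp_rot: [-3.142, -0.0, 0.018]
ft_force: [-0.2, 0.1, -0.8]
width: 0.011
```

Emit:
step_arm --pt "0 0 0.4" --yaw '[0]' --jaw '[-1]'

```text
clock: 9.75
tool_pos: [0.5326, 0.094, 0.1117]
tcp_rot: [3.142, 0.0, 0.018]
ft_force: [-0.2, 0.1, -0.8]
width: 0.004
```

Emit:
step_arm --pt "0 0 0.4" --yaw '[0]' --jaw '[-1]'

```text
clock: 9.88
tool_pos: [0.5326, 0.094, 0.1114]
tcp_rot: [-3.142, -0.0, 0.018]
ft_force: [-1.0, 0.3, 2.8]
width: 0.005
```

Emit:
step_arm --pt "0 0 0.3" --yaw '[0]' --jaw '[-1]'

```text
clock: 10.0
tool_pos: [0.5327, 0.094, 0.1113]
tcp_rot: [-3.142, -0.0, 0.018]
ft_force: [-1.7, 0.2, 5.5]
width: 0.004
```

Emit:
step_arm --pt "0 0 0.3" --yaw '[0]' --jaw '[-1]'

```text
clock: 10.12
tool_pos: [0.5327, 0.094, 0.1112]
tcp_rot: [-3.142, -0.0, 0.018]
ft_force: [-2.6, -0.7, 9.8]
width: 0.005
```

Emit:
step_arm --pt "0 -2 0" --pt "0 -4 0" --pt "0 -6 0" --yaw '[0, 0, 0]' --jaw '[-1, -1, -1]'

```text
clock: 10.5
tool_pos: [0.5326, 0.0998, 0.1117]
tcp_rot: [3.141, -0.001, 0.018]
ft_force: [-3.1, -3.0, 12.7]
width: 0.007
```

Emit:
step_arm --pt "0 -6 0" --pt "0 -16 -6" --pt "0 -26 -16" --pt "0 -26 -20" --yaw '[0, 0, 0, 0]' --jaw '[-1, -1, -1, -1]'

```text
clock: 11.0
tool_pos: [0.5323, 0.1268, 0.1315]
tcp_rot: [-3.141, -0.001, 0.019]
ft_force: [-0.2, -0.2, -0.6]
width: 0.004
```

```bash
python3 - <<'E'
from h import *
fs=[]
for i in range(2):
    c=cam("wrist"); fs.append(c["img"].copy())
    if i==0:
        for _ in range(4): cam("scene")
cv2.imwrite("pics/w5.png",np.hstack([f[60:300,60:360] for f in fs]))
for f in fs:
  print(''.join('#' if v>40 else '.' for v in f[110,150:360,2].astype(int)-f[110,150:360,0]))
print(get_state()["tool_pos"])
E
```

```text
################################################################################################################................############################...............................#########..............
###############################################################################################################...............############################...............................##########...............
[0.53186548 0.12575101 0.13045132]
```

View pics/w5.png

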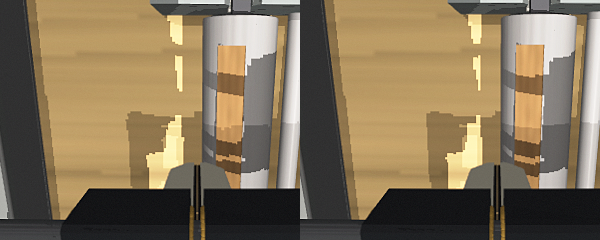

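```bash
python3 - <<'E'
from h import *
c=cam("scene"); a=cv2.imread("pics/scene0.png"); b=c["img"]
cv2.imwrite("pics/s2.png",np.hstack([cv2.resize(f[165:265,240:360],None,fx=3.3,fy=5) for f in (a,b)]))
cv2.imwrite("pics/s2raw.png",b)
def tapeang(f,y0,z=.0655,r=.0245):
    # tape pixels -> cylinder angle about track x (axis thru (.534, y0)), yaw .018
    yaw=.018; A=np.array([.534-y0*yaw,y0,z]); ex=np.array([np.cos(yaw),np.sin(yaw),0]); ey=np.array([-np.sin(yaw),np.cos(yaw),0]); ez=np.array([0,0,1])
    res=[]
    hsv=f.astype(int)
    for sx in np.linspace(-.05,.05,11):
        best=[]
        for th in np.linspace(-1.5,1.5,121):
            P=A+sx*ex+r*(np.sin(th)*ey+np.cos(th)*ez)
            u,v=np.round(proj(c,P)[0]).astype(int)
            if 0<=u<512 and 0<=v<384:
                p=hsv[v,u]
                # visible?
                n=np.sin(th)*ey+np.cos(th)*ez
                if n@(c["C"]-P)>0 and p[2]-p[0]>0.25*p[2]: best.append(th)
        if best: res.append((round(np.mean(best),2),round(min(best),2),round(max(best),2)))
    return res
for nm,y0 in (("R",-.1),("M",-.0005),("L",.099)):
    for f in (a,b):
        r=np.array(tapeang(f,y0)); print(nm,np.round(np.median(r,0),2))
E
```

```text
R [ 0.28 -0.4   1.5 ]
R [0.84 0.33 1.5 ]
M [-0.05 -0.38  0.3 ]
M [1.  0.5 1.5]
L [ 0.29 -1.5   1.43]
L [ 0.34 -1.5   1.43]
```

View pics/s2.png

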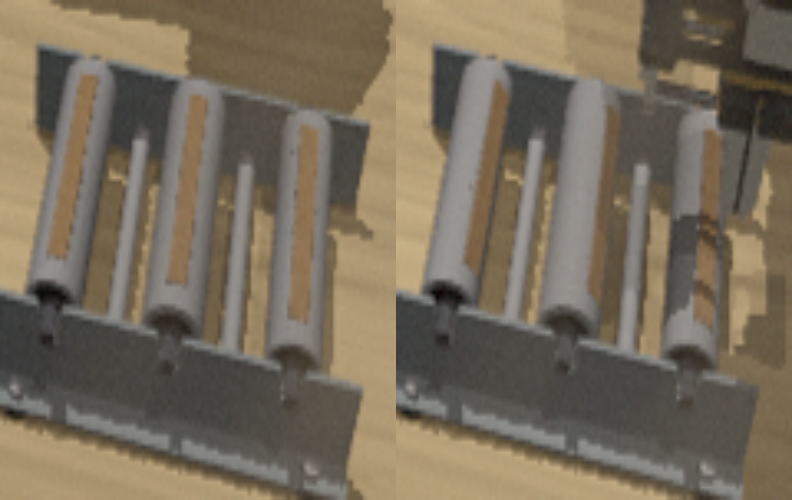

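```bash
python3 - <<'E'
from h import *
goto(.534,.008,.1142,.018)
E
```

```text
slide [1.000e-01 1.178e+02 1.630e+01] rotvec [ 0.0001  0.0005 -0.0004] f [ 0.18 -0.12 -0.15] t 11.35 w 0.003
```

Emit:
step_arm --pt "0 59 0" --pt "0 118 0" --pt "0 118 10" --pt "0 118 15.5" --pt "0 118 16.3" --pt "0 118 16.9" --yaw '[0, 0, 0, 0, 0, 0]' --jaw '[-1, -1, -1, -1, -1, -1]'

```text
clock: 12.1
tool_pos: [0.5342, 0.0089, 0.1139]
tcp_rot: [-3.142, -0.0, 0.019]
ft_force: [-0.3, -0.2, 0.1]
width: 0.004
```

Emit:
step_arm --pt "0 0 0.4" --yaw '[0]' --jaw '[-1]'

```text
clock: 12.22
tool_pos: [0.5342, 0.0086, 0.1136]
tcp_rot: [3.142, -0.0, 0.019]
ft_force: [0.7, 0.7, 0.4]
width: 0.007
```

Emit:
step_arm --pt "0 0 0.4" --yaw '[0]' --jaw '[-1]'

```text
clock: 12.35
tool_pos: [0.5343, 0.0083, 0.1134]
tcp_rot: [-3.142, -0.0, 0.018]
ft_force: [-2.0, 0.6, 5.7]
width: 0.006
```

Emit:
step_arm --pt "0 0 0.3" --yaw '[0]' --jaw '[-1]'

```text
clock: 12.48
tool_pos: [0.5343, 0.0082, 0.1133]
tcp_rot: [-3.141, -0.001, 0.018]
ft_force: [-2.2, 1.8, 8.7]
width: 0.004
```

Emit:
step_arm --pt "0 6 0" --pt "0 16 0" --pt "0 28 -6" --pt "0 40 -16" --yaw '[0, 0, 0, 0]' --jaw '[-1, -1, -1, -1]'

```text
clock: 12.98
tool_pos: [0.5347, -0.0326, 0.1291]
tcp_rot: [-3.142, 0.0, 0.018]
ft_force: [0.1, 0.4, 0.4]
width: 0.003
```

```bash
python3 - <<'E'
from h import *
fs=[]
for i in range(10):
    c=cam("scene"); fs.append(c["img"])
cv2.imwrite("pics/s3.png",np.hstack([cv2.resize(f[165:265,240:360],None,fx=2.2,fy=4) for f in (fs[0],fs[4],fs[9])]))
goto(.536,-.091,.1142-.0012,.018); print(get_state()["ft_force"])
E
```

```text
slide [ 0.2 59.3 15.5] rotvec [-0.0001  0.0004  0.0001] f [ 0.21  0.15 -0.02] t 13.475 w 0.002
[ 0.20780934  0.14674516 -0.01746416]
```

View pics/s3.png

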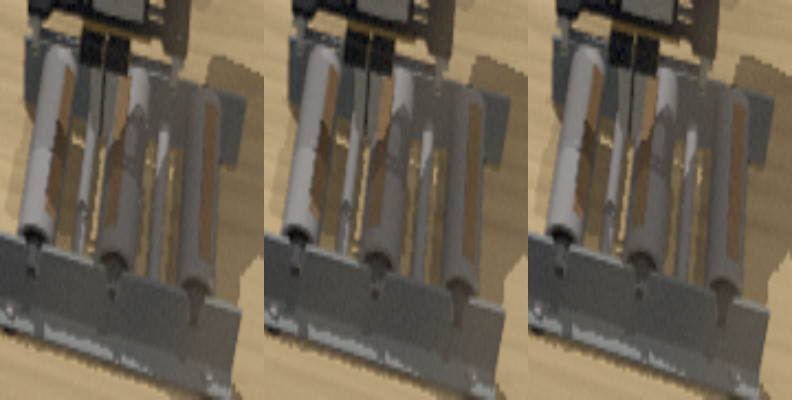

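```bash
python3 - <<'E'
import cv2,numpy as np
w=cv2.imread("pics/s3.png"); W=w.shape[1]//3
for r in (160,200,220):
    for k in range(3):
        f=w[r,k*W+80:k*W+160].astype(int); print(r,k,''.join('#' if p[2]-p[0]>.3*p[2] else '.' for p in f))
E
```

```text
160 0 #..............##########.......###########......................###########....
160 1 #..............##########.....###########........................###########....
160 2 #..............##########......##########........................###########....
200 0 ...........#########.......###########.........................#########........
200 1 ...........#########.......###########........................##########........
200 2 ...........##########......###########.........................#########........
220 0 ........##########.......###########.........................##########.........
220 1 ........##########.......###########........................###########.........
220 2 ........##########.......###########........................###########.........
```

```bash
cat >> h.py <<'E'
def tape(c,f,y0,x0=.534,r=.025,yaw=.018,xs=np.linspace(-.06,.06,25)):
    A=np.array([x0-y0*yaw,y0,.0655]); ex=np.array([np.cos(yaw),np.sin(yaw),0]); ey=np.array([-np.sin(yaw),np.cos(yaw),0]); ez=np.array([0,0,1])
    ths=np.linspace(-1.5,1.5,121); N=np.sin(ths)[:,None]*ey+np.cos(ths)[:,None]*ez
    out=[]
    for sx in xs:
        P=A+sx*ex+r*N; vis=np.einsum('ij,ij->i',N,c["C"]-P)>0.1*np.linalg.norm(c["C"]-P,axis=1)
        uv=proj(c,P).astype(np.float32)
        p=cv2.remap(f,uv[None,:,0].copy(),uv[None,:,1].copy(),cv2.INTER_LINEAR)[0].astype(float)
        ok=vis&(p[:,2]-p[:,0]>.3*p[:,2])
        out.append(''.join('#' if o else ('.' if v else ' ') for o,v in zip(ok[::3],vis[::3])))
    return out
E
python3 - <<'E'
from h import *
c=cam("scene"); cv2.imwrite("pics/s4raw.png",c["img"])
for n in ("scene0","s2raw","s4raw"):
    f=cv2.imread(f"pics/{n}.png")
    for y0 in (-.1,-.0005,.099): 
        t=tape(c,f,y0,xs=[-.02,.02,.05]); print(n,y0); print('\n'.join(t))
E
```

```text
scene0 -0.1
    ............#######................##
    ...........#########..............###
    ............########..............###
scene0 -0.0005
  ..............########...............  
  ..............########................ 
  ..............########................ 
scene0 0.099
................########............##   
#...............#########...........##   
................########...........###   
s2raw -0.1
    .....................#########.....##
    .....................########......##
    .....................#########.....##
s2raw -0.0005
  ..........................#######...#  
  ..........................############ 
  .........................############# 
s2raw 0.099
....................########........##   
##..................#########........#   
###.................########........##   
s4raw -0.1
    .....................#########.....##
    .....................########......##
    .....................########......##
s4raw -0.0005
  .......#########.....................  
  .......#########...................... 
  .......#########...................... 
s4raw 0.099
....................########.......###   
....................########......####   
....................########.......###
```

Emit:
step_arm --pt "0 59 0" --pt "0 59 10" --pt "0 59 14.5" --pt "0 59 15.3" --pt "0 59 15.9" --yaw '[0, 0, 0, 0, 0]' --jaw '[-1, -1, -1, -1, -1]'

```text
clock: 14.15
tool_pos: [0.536, -0.0902, 0.1129]
tcp_rot: [-3.142, -0.0, 0.019]
ft_force: [-0.4, -0.5, -1.1]
width: 0.006
```

Emit:
step_arm --pt "0 0 0.4" --yaw '[0]' --jaw '[-1]'

```text
clock: 14.28
tool_pos: [0.536, -0.0906, 0.1126]
tcp_rot: [3.142, -0.0, 0.018]
ft_force: [-0.5, -0.2, -0.0]
width: 0.007
```

Emit:
step_arm --pt "0 0 0.4" --yaw '[0]' --jaw '[-1]'

```text
clock: 14.4
tool_pos: [0.536, -0.0908, 0.1122]
tcp_rot: [3.142, -0.0, 0.018]
ft_force: [0.2, 0.3, -0.1]
width: 0.003
```

Emit:
step_arm --pt "0 0 0.4" --yaw '[0]' --jaw '[-1]'

```text
clock: 14.52
tool_pos: [0.536, -0.0909, 0.1119]
tcp_rot: [-3.142, -0.0, 0.018]
ft_force: [-1.2, 0.8, 7.1]
width: 0.004
```

Emit:
step_arm --pt "0 0 0.3" --yaw '[0]' --jaw '[-1]'

```text
clock: 14.65
tool_pos: [0.5361, -0.0909, 0.1118]
tcp_rot: [-3.142, -0.0, 0.018]
ft_force: [-3.4, 1.4, 7.7]
width: 0.003
```

Emit:
step_arm --pt "0 6 0" --pt "0 16 0" --pt "0 28 -6" --pt "0 40 -16" --yaw '[0, 0, 0, 0]' --jaw '[-1, -1, -1, -1]'

```text
clock: 15.15
tool_pos: [0.5364, -0.1316, 0.1276]
tcp_rot: [-3.141, 0.001, 0.018]
ft_force: [-0.1, 0.3, -0.6]
width: 0.008
```

```bash
python3 - <<'E'
from h import *
for i in range(3):
    c=cam("scene")
    print('\n'.join(tape(c,c["img"],-.1,xs=[-.02,.02,.05]))); print()
cv2.imwrite("pics/s5raw.png",c["img"])
goto(.532,.108,.1142-.0025,.018); print(get_state()["ft_force"])
E
```

```text
......########.....................##
    ......########.....................##
    ......########.....................##

    ......########.....................##
    ......########.....................##
    .....#########.....................##

    .....#########.....................##
    .....#########.....................##
    .....#########.....................##

slide [  -0.9 -239.7   16.2] rotvec [ 0.0004 -0.0012 -0.0012] f [ 0.62 -0.24 -0.63] t 15.3 w 0.006
[ 0.61648807 -0.24378718 -0.62829463]
```

```bash
python3 - <<'E'
from h import *
ct=cam("top"); cs=cam("scene")
for z in (0.01,.02,.03,.04,.05,.06): print(z,toplane(ct,[194.5,191.7],z)[0].round(4),toplane(cs,[312.1,215],z)[0].round(4))
for n in ("top","scene"):
  c=ct if n=="top" else cs
  print([(round(d["score"],2),np.round(d["xyz"],4)) for d in place_of("roller_a",n)])
  print([(round(d["score"],2),np.round(d["xyz"],4)) for d in place_of("crate",n)])
cv2.imwrite("pics/s6.png",cv2.resize(cs["img"][150:270,240:450],None,fx=3.8,fy=3.8))
cv2.imwrite("pics/t6.png",cv2.resize(ct["img"][145:245,75:270],None,fx=4,fy=4))
print(get_state()["clock"])
E
```

```text
0.01 [0.5355 0.0521 0.01  ] [0.4946 0.049  0.01  ]
0.02 [0.5342 0.0505 0.02  ] [0.5039 0.0488 0.02  ]
0.03 [0.533 0.049 0.03 ] [0.5132 0.0486 0.03  ]
0.04 [0.5317 0.0475 0.04  ] [0.5224 0.0484 0.04  ]
0.05 [0.5304 0.0459 0.05  ] [0.5317 0.0482 0.05  ]
0.06 [0.5292 0.0444 0.06  ] [0.5409 0.0479 0.06  ]
[(0.95, array([ 0.4528, -0.6476,  0.0271])), (0.82, array([0.5309, 0.0992, 0.0625])), (0.65, array([ 0.5321, -0.0034,  0.067 ])), (0.55, array([ 0.4428, -0.3337,  0.0548]))]
[(0.95, array([ 0.5113,  0.3382, -0.002 ]))]
[(0.89, array([ 0.5343, -0.0022,  0.0658])), (0.87, array([0.5303, 0.0974, 0.0619])), (0.87, array([0.1979, 0.2814, 0.026 ])), (0.74, array([ 0.44  , -0.3331,  0.0576])), (0.68, array([ 0.454 , -0.6458,  0.0255])), (0.65, array([ 0.5351, -0.1031,  0.0646]))]
[(0.84, array([0.5126, 0.3392, 0.0027]))]
15.6
```

View pics/t6.png

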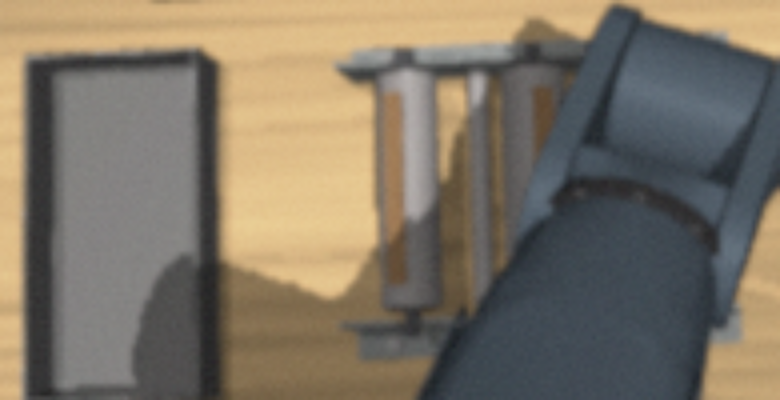

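View pics/s6.png

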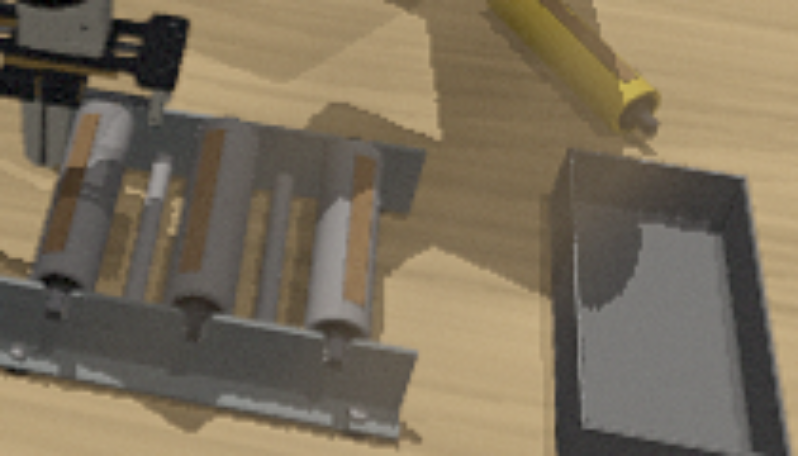

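```bash
python3 - <<'E'
from h import *
goto(.531,.0983,.150,.018)
E
```

```text
slide [  -1.3 -229.   -22.9] rotvec [-0.0002  0.0005  0.0001] f [ 0.12 -0.3   0.7 ] t 15.6 w 0.005
```

Emit:
step_arm --pt "0 -40 -20" --pt "0 -100 -22" --pt "0 -160 -22" --pt "-1 -215 -22" --pt "-1 -229 -22" --pt "-1 -229 -22" --pt "-1 -229 -22" --yaw '[0, 0, 0, 0, 0, 0, 0]' --jaw '[0.42, 0.42, 0.42, 0.42, 0.42, 0.42, 0.42]'

```text
clock: 16.48
tool_pos: [0.5316, 0.0967, 0.1492]
tcp_rot: [3.141, 0.0, 0.017]
ft_force: [-0.6, 0.3, 0.5]
width: 0.69
```

```bash
python3 - <<'E'
from h import *
c=cam("wrist"); cv2.imwrite("pics/w7.png",c["img"])
goto(.531,.0983,.0695,.018)
E
```

```text
slide [-0.6 -1.7 79.7] rotvec [ 0.0002  0.0002 -0.0017] f [0.37 0.1  0.85] t 16.525 w 0.7
```

View pics/w7.png

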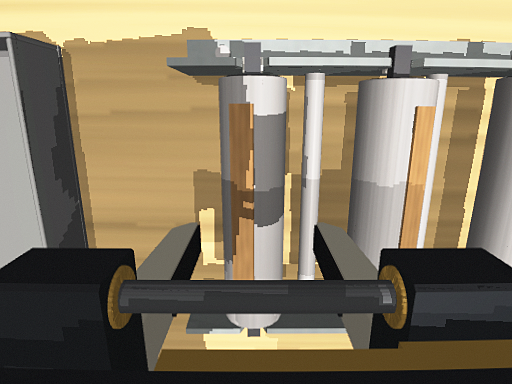

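Emit:
step_arm --pt "0 0 20" --pt "0 0 40" --pt "0 0 56" --pt "0 0 68" --pt "0 0 76" --pt "0 0 79" --pt "0 0 79" --yaw '[0, 0, 0, 0, 0, 0, 0]' --jaw '[0.42, 0.42, 0.42, 0.42, 0.42, 0.42, 0.42]'

```text
clock: 17.4
tool_pos: [0.5316, 0.098, 0.0705]
tcp_rot: [-3.142, -0.0, 0.018]
ft_force: [0.3, 0.4, -0.3]
width: 0.712
```

Emit:
step_arm --pt "0 0 0" --pt "0 0 0" --pt "0 0 0" --yaw '[0, 0, 0]' --jaw '[-0.1, -0.1, -0.1]' --force 12

```text
clock: 17.77
tool_pos: [0.5317, 0.0982, 0.0706]
tcp_rot: [-3.141, -0.001, 0.018]
ft_force: [0.5, 2.9, 1.3]
width: 0.508
```

Emit:
step_arm --pt "0 0 0" --pt "0 0 0" --pt "0 0 -2" --pt "0 0 -6" --pt "0 0 -12" --pt "0 0 -20" --yaw '[0, 0, 0, 0, 0, 0]' --jaw '[-0.3, -0.3, -0.3, -0.3, -0.3, -0.3]' --force 50

```text
clock: 18.52
tool_pos: [0.5308, 0.0976, 0.0899]
tcp_rot: [3.141, 0.002, 0.018]
ft_force: [0.8, -0.7, -6.4]
width: 0.503
```

Emit:
step_arm --pt "0 0 -30" --pt "0 -20 -70" --pt "-4 -80 -70" --pt "-8 -140 -70" --pt "-12 -200 -70" --pt "-14 -241 -60" --pt "-14 -241 -30" --pt "-14 -241 0" --pt "-14 -241 25" --pt "-14 -241 36" --pt "-14 -241 36" --yaw '[0, 0, 0, 0, 0, 0, 0, 0, 0, 0, 0]' --jaw '[-0.3, -0.3, -0.3, -0.3, -0.3, -0.3, -0.3, -0.3, -0.3, -0.3, -0.3]'

```text
clock: 19.9
tool_pos: [0.5131, 0.3384, 0.0541]
tcp_rot: [3.141, 0.001, 0.018]
ft_force: [0.2, 0.2, -5.4]
width: 0.5
```

```bash
python3 - <<'E'
from h import *
c=cam("wrist"); cv2.imwrite("pics/w8.png",c["img"])
c=cam("scene"); cv2.imwrite("pics/s8.png",cv2.resize(c["img"][140:290,250:480],None,fx=3.4,fy=3.4))
goto(.512,.339,.036,.018)
E
```

```text
slide [-1.8 -0.2 19.4] rotvec [-0.0006 -0.0013 -0.0003] f [ 0.27  0.98 -6.11] t 20.0 w 0.5
```

View pics/w8.png

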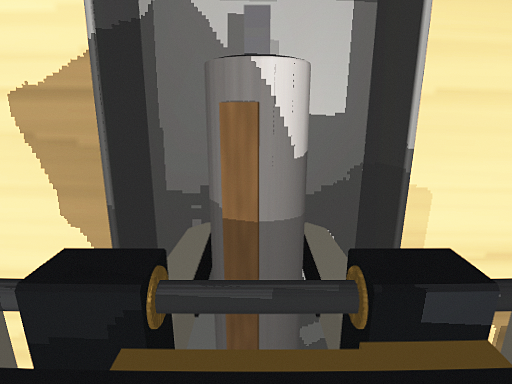

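View pics/s8.png

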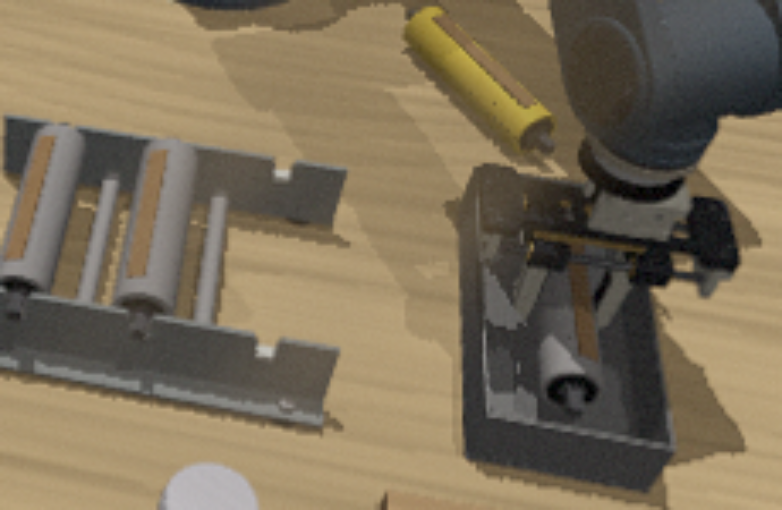

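Emit:
step_arm --pt "0 0 8" --pt "0 0 15" --pt "0 0 19" --pt "0 0 21" --pt "0 0 21" --yaw '[0, 0, 0, 0, 0]' --jaw '[-0.3, -0.3, -0.3, -0.3, -0.3]'

```text
clock: 20.62
tool_pos: [0.5133, 0.3387, 0.0333]
tcp_rot: [3.142, 0.0, 0.018]
ft_force: [0.3, -0.1, -6.7]
width: 0.499
```

Emit:
step_arm --pt "0 0 0" --pt "0 0 0" --pt "0 0 0" --pt "0 0 0" --yaw '[0, 0, 0, 0]' --jaw '[0.3, 0.3, 0.3, 0.3]'

```text
clock: 21.12
tool_pos: [0.5134, 0.3388, 0.0336]
tcp_rot: [-3.141, -0.0, 0.018]
ft_force: [0.0, 0.7, 0.1]
width: 0.651
```

Emit:
step_arm --pt "0 0 -50" --pt "0 0 -110" --pt "0 20 -160" --pt "-8 80 -165" --pt "-15 140 -165" --pt "-23 200 -165" --pt "-30 260 -165" --pt "-38 320 -165" --pt "-46 380 -165" --pt "-54 440 -165" --pt "-62 500 -165" --pt "-70 560 -165" --yaw '[0, 0, 0, 0, 0, 0, 0, 0, 0, 0, 0, 0]' --jaw '[0.3, 0.3, 0.3, 0.42, 0.42, 0.42, 0.42, 0.42, 0.42, 0.42, 0.42, 0.42]'

```text
clock: 22.62
tool_pos: [0.4527, -0.2245, 0.1987]
tcp_rot: [3.141, -0.001, 0.018]
ft_force: [0.9, 0.8, 0.2]
width: 0.71
```

```bash
python3 - <<'E'
from h import *
goto(.441,-.3333,.15,0)
c=cam("scene"); cv2.imwrite("pics/s9.png",cv2.resize(c["img"][140:290,160:460],None,fx=2.6,fy=2.6))
print([(round(d["score"],2),np.round(d["xyz"],4)) for d in place_of("roller_b","scene")])
E
```

```text
slide [-13.7 108.6  48.7] rotvec [ 0.0003 -0.0007  0.0177] f [0.9  0.83 0.22] t 22.625 w 0.71
[(0.78, array([ 0.4405, -0.3357,  0.0577])), (0.71, array([ 0.5342, -0.1007,  0.0622])), (0.65, array([0.198 , 0.2818, 0.0239])), (0.64, array([5.35e-01, 4.00e-04, 6.62e-02])), (0.64, array([0.5125, 0.3373, 0.0272])), (0.56, array([ 0.4525, -0.6467,  0.0241]))]
```

View pics/s9.png

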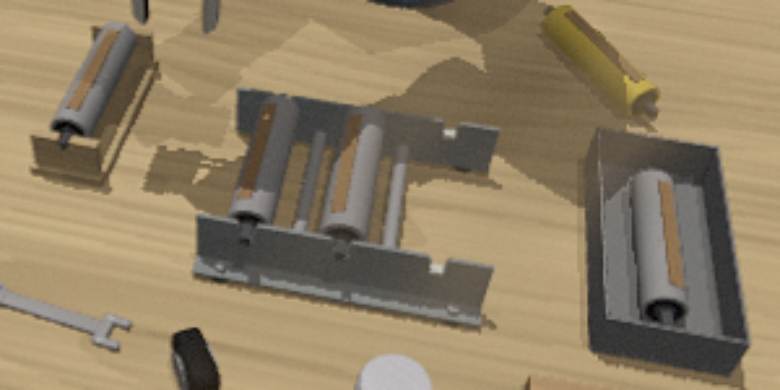

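Emit:
step_arm --pt "-7 55 0" --pt "-13.5 108.5 10" --pt "-13.5 108.5 48" --pt "-13.5 108.5 48" --pt "-13.5 108.5 48" --yaw '[0.018, 0.018, 0.018, 0.018, 0.018]' --jaw '[0.42, 0.42, 0.42, 0.42, 0.42]'

```text
clock: 23.35
tool_pos: [0.4422, -0.3307, 0.1515]
tcp_rot: [3.141, -0.001, 0.001]
ft_force: [-0.3, 0.1, 0.6]
width: 0.71
```

```bash
python3 - <<'E'
from h import *
c=cam("wrist"); cv2.imwrite("pics/w10.png",c["img"])
goto(.441,-.3335,.0605,0)
E
```

```text
slide [-1.6  2.5 91.3] rotvec [ 0.0012 -0.0014  0.0008] f [ 0.26  0.5  -0.27] t 23.4 w 0.711
```

View pics/w10.png

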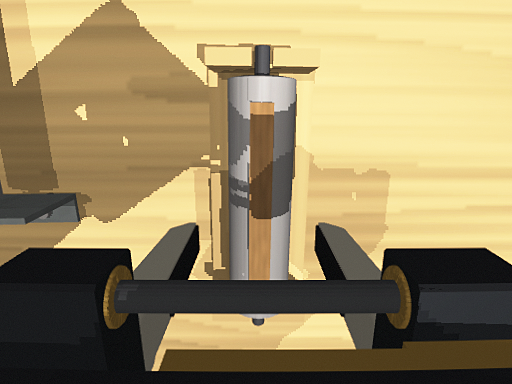

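Emit:
step_arm --pt "0 0 25" --pt "0 0 50" --pt "0 0 70" --pt "0 0 83" --pt "0 0 89.5" --pt "0 0 90" --pt "0 0 90" --yaw '[0, 0, 0, 0, 0, 0, 0]' --jaw '[0.42, 0.42, 0.42, 0.42, 0.42, 0.42, 0.42]'

```text
clock: 24.28
tool_pos: [0.4419, -0.3314, 0.061]
tcp_rot: [3.141, -0.001, -0.0]
ft_force: [-0.7, 0.4, 0.2]
width: 0.707
```

Emit:
step_arm --pt "0 0 0" --pt "0 0 0" --pt "0 0 0" --pt "0 0 0" --yaw '[0, 0, 0, 0]' --jaw '[-0.1, -0.1, -0.1, -0.1]' --force 12

```text
clock: 24.78
tool_pos: [0.4418, -0.3314, 0.0606]
tcp_rot: [3.141, -0.0, -0.0]
ft_force: [0.4, -0.0, 3.7]
width: 0.533
```

Emit:
step_arm --pt "0 0 0" --pt "0 0 0" --pt "0 0 -3" --pt "0 0 -10" --pt "0 0 -25" --pt "0 0 -60" --pt "0 0 -100" --pt "0 0 -100" --yaw '[0, 0, 0, 0, 0, 0, 0, 0]' --jaw '[-0.3, -0.3, -0.3, -0.3, -0.3, -0.3, -0.3, -0.3]' --force 50

```text
clock: 25.78
tool_pos: [0.4426, -0.3318, 0.1633]
tcp_rot: [3.138, -0.004, -0.0]
ft_force: [0.4, -1.0, -5.7]
width: 0.529
```

```bash
python3 - <<'E'
from h import *
c=cam("top"); cv2.imwrite("pics/t11.png",c["img"])
c2=cam("scene"); cv2.imwrite("pics/s11.png",c2["img"]); cv2.imwrite("pics/s11b.png",cv2.resize(c2["img"][160:260,230:370],None,fx=5.5,fy=5.5,interpolation=cv2.INTER_CUBIC))
cv2.imwrite("pics/t11b.png",cv2.resize(c["img"][145:245,150:290],None,fx=5.5,fy=5.5,interpolation=cv2.INTER_CUBIC))
s=get_state(); print(s["clock"],s["tool_pos"],s["ft_force"],s["width"])
E
```

```text
25.875 [ 0.4411236  -0.33068733  0.15967614] [ 0.11956743 -0.12917623 -6.58943827] 0.5288781631938655
```

View pics/s11b.png

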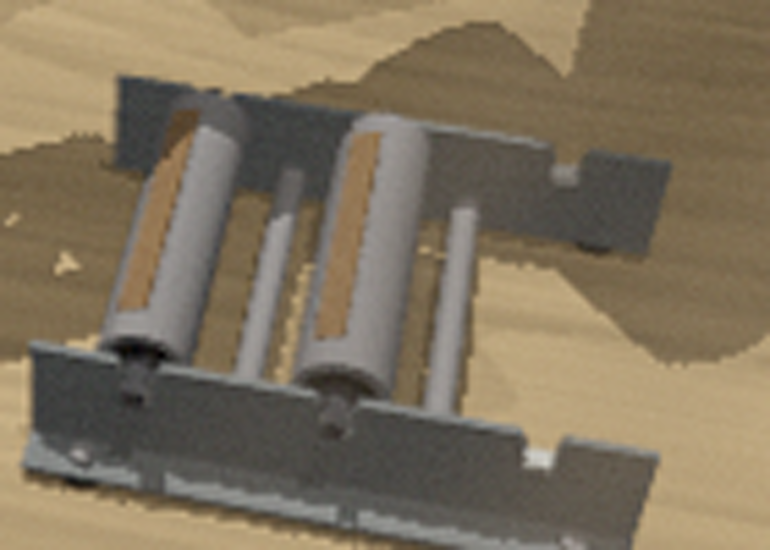

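View pics/t11b.png

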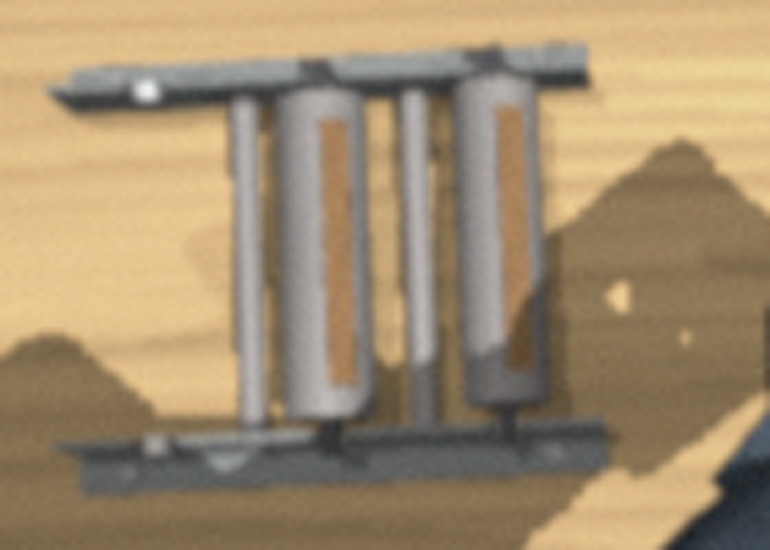

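```bash
python3 - <<'E'
from h import *
def cen(f,u,v,h=6):
    p=f[v-h:v+h+1,u-h:u+h+1].astype(float); g=p.min(2); w=np.clip(g-np.percentile(g,75)-0.35*(g.max()-np.percentile(g,75)),0,None)
    Y,X=np.mgrid[v-h:v+h+1,u-h:u+h+1]; return np.array([(w*X).sum(),(w*Y).sum()])/w.sum(), g.max(), np.percentile(g,75)
t=cv2.imread("pics/t11.png"); s=cv2.imread("pics/s11.png")
ct=cam("top"); cs=cam("scene")
for c,f,pts in ((ct,t,[(177,162),(178,226)]),(cs,s,[(333,192),(328,243)])):
    P=[]
    for u,v in pts:
        q=cen(f,u,v,5); p=toplane(c,q[0],.061)[0]; P.append(p); print(np.round(q[0],1),q[1:],p.round(4))
    d=P[0]-P[1] if P[0][0]>P[1][0] else P[1]-P[0]; print("mid",((P[0]+P[1])/2).round(4),"yaw",np.arctan2(d[1],d[0]).round(4))
E
```

```text
[176.2 160.9] (np.float64(234.0), np.float64(155.0)) [0.6292 0.1013 0.061 ]
[178.2 225.2] (np.float64(149.0), np.float64(97.0)) [0.4253 0.0963 0.061 ]
mid [0.5272 0.0988 0.061 ] yaw 0.0244
[332.3 190.8] (np.float64(123.0), np.float64(77.0)) [0.4282 0.0961 0.061 ]
[327.7 242.8] (np.float64(192.0), np.float64(126.0)) [0.6315 0.1004 0.061 ]
mid [0.5298 0.0983 0.061 ] yaw 0.0211
```

Emit:
step_arm --pt "6 -40 0" --pt "18 -95 0" --pt "30 -150 0" --pt "42 -205 0" --pt "54 -260 0" --pt "66 -315 0" --pt "78 -370 0" --pt "86 -410 0" --pt "91 -429 0" --pt "91 -429 20" --pt "91 -429 20" --pt "91 -429 20" --yaw '[0, 0, -0.02, -0.02, -0.02, -0.02, -0.02, -0.02, -0.02, -0.02, -0.02, -0.02]' --jaw '[-0.3, -0.3, -0.3, -0.3, -0.3, -0.3, -0.3, -0.3, -0.3, -0.3, -0.3, -0.3]'

```text
clock: 27.48
tool_pos: [0.5328, 0.0972, 0.1404]
tcp_rot: [3.141, 0.0, 0.019]
ft_force: [-0.1, 0.4, -5.8]
width: 0.528
```

```bash
python3 - <<'E'
from h import *
c2=cam("scene"); cv2.imwrite("pics/s12.png",cv2.resize(c2["img"][140:260,230:370],None,fx=5,fy=5,interpolation=cv2.INTER_CUBIC))
print([(round(d["score"],2),np.round(d["xyz"],4)) for d in place_of("roller_d","scene")])
c=cam("wrist"); cv2.imwrite("pics/w12.png",c["img"])
goto(.532,.0985,.0706,.02)
c=cam("top"); cv2.imwrite("pics/t12.png",cv2.resize(c["img"][125:265,150:290],None,fx=4,fy=4,interpolation=cv2.INTER_CUBIC))
E
```

```text
[(0.97, array([0.5288, 0.0981, 0.1363])), (0.93, array([0.5358, 0.0009, 0.0657])), (0.91, array([ 0.5342, -0.1012,  0.0652])), (0.71, array([0.5111, 0.3379, 0.0249])), (0.6, array([0.1983, 0.2815, 0.0271])), (0.58, array([ 0.4555, -0.6453,  0.0274]))]
slide [-1.  -1.1 70.3] rotvec [-0.0001 -0.0008 -0.0009] f [ 0.13  0.37 -5.65] t 27.625 w 0.525
```

View pics/s12.png

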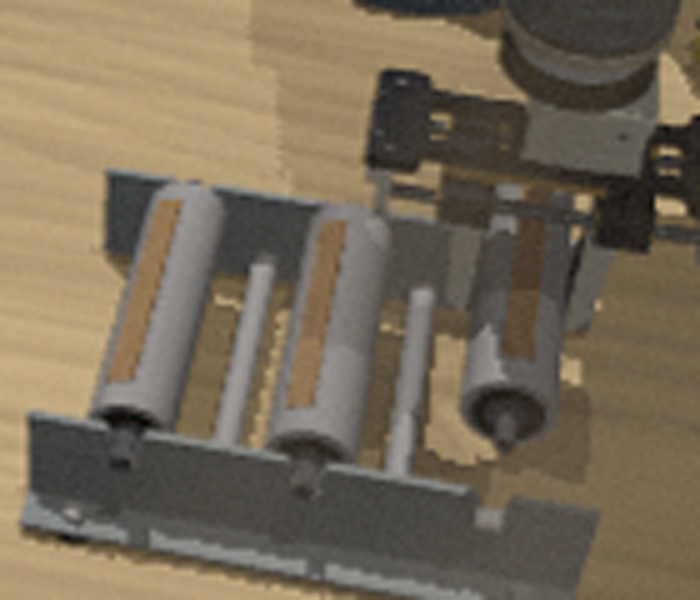

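View pics/w12.png

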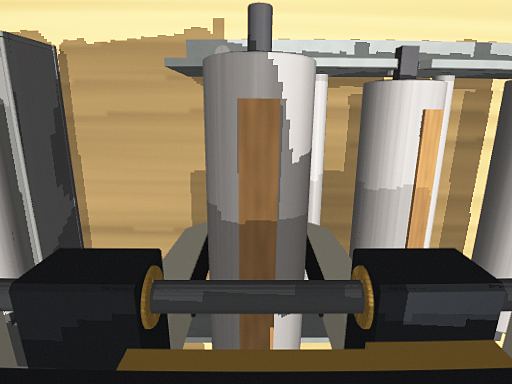

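View pics/t12.png

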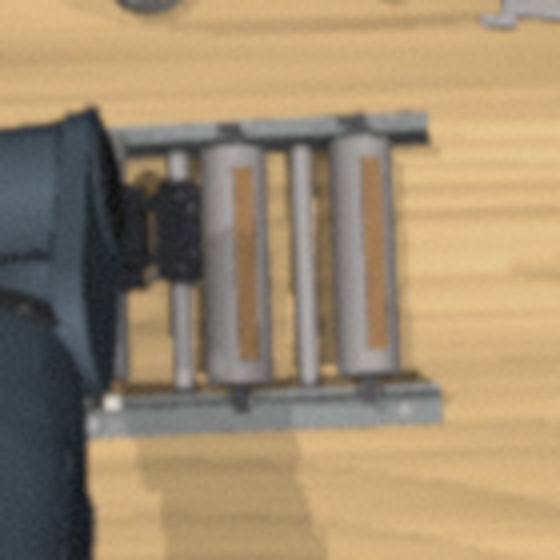

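Emit:
step_arm --pt "0 -0.5 20" --pt "0 -1 38" --pt "0 -1 46" --pt "0 -1 48" --pt "0 -1 48" --pt "0 -1 48" --yaw '[0, 0, 0, 0, 0, 0]' --jaw '[-0.3, -0.3, -0.3, -0.3, -0.3, -0.3]'

```text
clock: 28.42
tool_pos: [0.533, 0.0988, 0.0929]
tcp_rot: [-3.142, -0.001, 0.02]
ft_force: [0.2, -0.4, -5.2]
width: 0.53
```

```bash
python3 - <<'E'
from h import *
c2=cam("scene"); cv2.imwrite("pics/s13.png",cv2.resize(c2["img"][170:260,270:370],None,fx=6,fy=6,interpolation=cv2.INTER_CUBIC))
c=cam("wrist"); cv2.imwrite("pics/w13.png",c["img"])
goto(.532,.0985,.0706,.02); print(get_state()["tool_pos"])
E
```

```text
slide [-0.9  0.3 22.1] rotvec [-0.0001 -0.0007 -0.0002] f [ 0.36  0.21 -6.3 ] t 28.525 w 0.525
[0.53290549 0.09882521 0.09271012]
```

View pics/s13.png

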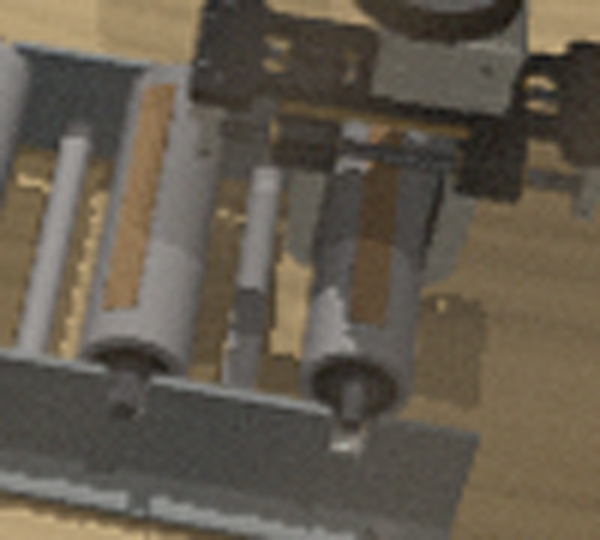

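View pics/w13.png

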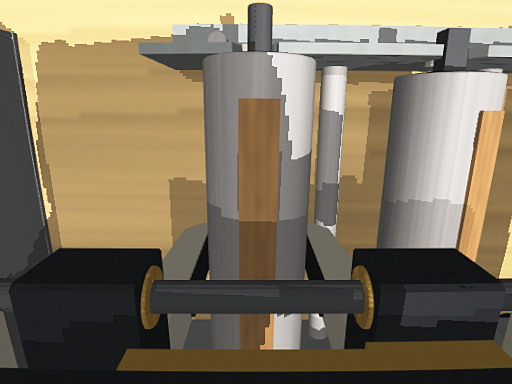

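Emit:
step_arm --pt "0 0 2" --pt "0 0 4" --pt "0 0 6" --pt "0 0 7.5" --pt "0 0 9" --yaw '[0, 0, 0, 0, 0]' --jaw '[-0.3, -0.3, -0.3, -0.3, -0.3]'

```text
clock: 29.15
tool_pos: [0.5327, 0.0988, 0.0832]
tcp_rot: [3.142, 0.0, 0.02]
ft_force: [0.2, -0.3, -6.2]
width: 0.528
```

Emit:
step_arm --pt "0 0 1.2" --pt "0 0 2.4" --pt "0 0 3.6" --pt "0 0 4.8" --yaw '[0, 0, 0, 0]' --jaw '[-0.3, -0.3, -0.3, -0.3]'

```text
clock: 29.65
tool_pos: [0.5327, 0.0988, 0.0785]
tcp_rot: [-3.142, 0.0, 0.02]
ft_force: [0.6, 0.9, -6.2]
width: 0.534
```

Emit:
step_arm --pt "0 0 0.8" --pt "0 0 1.6" --pt "0 0 2.4" --pt "0 0 3.2" --yaw '[0, 0, 0, 0]' --jaw '[-0.3, -0.3, -0.3, -0.3]'

```text
clock: 30.15
tool_pos: [0.5328, 0.0989, 0.0754]
tcp_rot: [-3.141, -0.0, 0.02]
ft_force: [0.1, 1.5, -5.3]
width: 0.527
```

Emit:
step_arm --pt "0 0 0.6" --pt "0 0 1.2" --yaw '[0, 0]' --jaw '[-0.3, -0.3]'

```text
clock: 30.4
tool_pos: [0.5327, 0.0989, 0.0741]
tcp_rot: [-3.141, -0.0, 0.02]
ft_force: [0.1, 1.7, -5.6]
width: 0.528
```

Emit:
step_arm --pt "0 0 0.6" --pt "0 0 1.2" --yaw '[0, 0]' --jaw '[-0.3, -0.3]'

```text
clock: 30.65
tool_pos: [0.5327, 0.0988, 0.0729]
tcp_rot: [-3.142, -0.0, 0.02]
ft_force: [0.5, 2.2, -5.0]
width: 0.526
```

Emit:
step_arm --pt "0 -0.6 0" --pt "0 -0.8 0.5" --yaw '[0, 0]' --jaw '[-0.3, -0.3]'

```text
clock: 30.9
tool_pos: [0.5326, 0.0995, 0.0724]
tcp_rot: [3.141, 0.0, 0.02]
ft_force: [-0.7, -0.4, -6.2]
width: 0.531
```

Emit:
step_arm --pt "0 0 0.5" --yaw '[0]' --jaw '[-0.3]'

```text
clock: 31.02
tool_pos: [0.5326, 0.0995, 0.0719]
tcp_rot: [3.142, 0.0, 0.02]
ft_force: [-0.3, -0.2, -5.7]
width: 0.528
```

Emit:
step_arm --pt "0 0 0.5" --yaw '[0]' --jaw '[-0.3]'

```text
clock: 31.15
tool_pos: [0.5327, 0.0995, 0.0714]
tcp_rot: [3.142, 0.0, 0.02]
ft_force: [0.1, -0.6, -6.0]
width: 0.53
```

Emit:
step_arm --pt "0 0 0.4" --yaw '[0]' --jaw '[-0.3]'

```text
clock: 31.28
tool_pos: [0.5327, 0.0996, 0.071]
tcp_rot: [3.142, 0.0, 0.02]
ft_force: [-0.1, 0.4, -6.2]
width: 0.526
```

Emit:
step_arm --pt "0 0 0.4" --yaw '[0]' --jaw '[-0.3]'

```text
clock: 31.4
tool_pos: [0.5327, 0.0996, 0.0707]
tcp_rot: [3.142, -0.0, 0.02]
ft_force: [-0.9, -0.6, -1.7]
width: 0.529
```

Emit:
step_arm --pt "0 0 0.4" --yaw '[0]' --jaw '[-0.3]'

```text
clock: 31.52
tool_pos: [0.5327, 0.0996, 0.0706]
tcp_rot: [3.142, -0.0, 0.02]
ft_force: [-2.2, -0.1, 3.0]
width: 0.528
```

Emit:
step_arm --pt "0 0 -0.2" --pt "0 0 -0.2" --pt "0 0 -0.2" --pt "0 0 -0.2" --pt "0 0 -0.2" --yaw '[0, 0, 0, 0, 0]' --jaw '[0.1, 0.42, 0.42, 0.42, 0.42]' --force 10

```text
clock: 32.15
tool_pos: [0.5327, 0.0996, 0.0704]
tcp_rot: [-3.142, -0.0, 0.02]
ft_force: [0.4, -0.2, 0.5]
width: 0.713
```

Emit:
step_arm --pt "0 0 -10" --pt "0 0 -30" --pt "0 0 -60" --pt "0 0 -110" --pt "0 0 -150" --pt "0 0 -150" --yaw '[0, 0, 0, 0, 0, 0]' --jaw '[0.42, 0.42, 0.42, 0.42, 0.42, 0.42]'

```text
clock: 32.9
tool_pos: [0.534, 0.0997, 0.224]
tcp_rot: [-3.141, -0.006, 0.02]
ft_force: [0.8, -0.1, -0.4]
width: 0.713
```

```bash
python3 - <<'E'
from h import *
c2=cam("scene"); cv2.imwrite("pics/s14.png",cv2.resize(c2["img"][140:300,230:450],None,fx=3.6,fy=3.6,interpolation=cv2.INTER_CUBIC))
print([(round(d["score"],2),np.round(d["xyz"],4)) for d in place_of("roller_d","scene")])
for d in masks_of("roller_d","scene"): print(rect(c2,d["region"],.075))
c=cam("wrist"); cv2.imwrite("pics/w14.png",c["img"]); print(get_state()["clock"])
E
```

```text
[(0.94, array([ 5.314e-01, -2.000e-04,  6.620e-02])), (0.81, array([0.5091, 0.3394, 0.028 ])), (0.76, array([ 0.4529, -0.6461,  0.0265])), (0.74, array([0.5297, 0.0995, 0.0675])), (0.68, array([0.1955, 0.2824, 0.0233])), (0.59, array([ 0.5377, -0.1032,  0.068 ]))]
(array([552.3, 321.2, 216.1,  47.6,   0.6]), array([560.4, 321.6]), -0.0056, 999)
(array([ 540.8, -100.7,  221.5,   48.7,    2.7]), array([ 539. , -101.5]), 0.0324, 798)
(array([537.6,  96.2, 226.2,  50.3,   0.9]), array([537.4,  97. ]), 0.0115, 922)
(array([ 501. , -608.2,  226.5,   57.4,   13. ]), array([ 506.4, -607. ]), 0.2509, 787)
(array([295.5, 290.3, 138. ,  64.5,  36.1]), array([299.7, 293. ]), 0.4383, 484)
(array([535.7,  -2.1, 224.3,  48.6,   0.9]), array([535.8,  -2.4]), 0.014, 861)
33.1
```

View pics/s14.png

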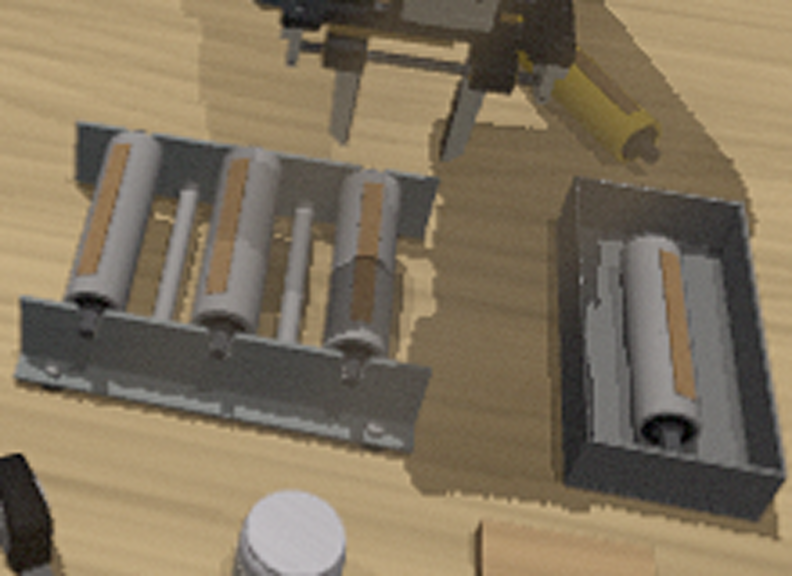

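View pics/w14.png

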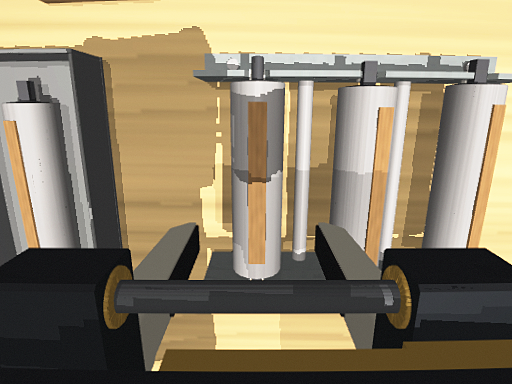

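Emit:
step_arm --pt "0 0 0" --pt "0 0 0" --yaw '[0, 0]' --jaw '[0.42, 0.42]'

```text
clock: 33.35
tool_pos: [0.5325, 0.0995, 0.2198]
tcp_rot: [3.141, 0.001, 0.02]
ft_force: [-0.0, 0.1, 0.2]
width: 0.709
```

```bash
python3 -c "
from station import bot,get_state
print(bot.job_done(), get_state()['clock'])"
```

```text
the job is handed in; nothing more can be done
the job is handed in; nothing more can be done
```

I picked the left roller (y ≈ +100 mm) as the binding one and laid it flat in the crate. The spare is now in its slots. I handed the job in at about 33 s of the 72 allowed, and it gave no verdict.

**Finding the drag:** I pressed each roller with about 5 to 13 N and dragged it sideways. The scene camera showed every tape strip turn: right about 0.7 rad, middle about 0.9 rad, left about 0.3 rad.
- **Left roller:** it resisted with about 3 N along its surface and showed no sign of coasting.
- **Middle and right rollers:** they showed under 1 N. On a faster flick back they turned 1.4 and 1.2 rad, more than the roughly 0.65 rad the finger pushed them.

**Fitting the spare:** it touched down at 5 mm/s or slower with the tool at the predicted height. That puts its axis at about 65.5 mm, and the most it pressed on the saddles was about 9 N including its own weight.

**Last checks:**

| Roller | Camera estimate (x, y, z in m) |
|---|---|
| Spare | 0.530, 0.0995, 0.0675 |
| Middle | 0.531, 0.000, 0.066 |
| Right | 0.538, -0.103, 0.068 |
| Binding roller, flat in crate | 0.509, 0.339, 0.028 |

The gripper was clear of everything at the end. I saw nothing else on the bench moved, but took no final measurement of the other things.

**What disagreed or was not checked:**
- The first, slow flicks showed no clear coasting on any roller, so I repeated the test faster on the middle and right ones.
- I did not repeat the faster flick on the left roller. The choice of that roller rests on its 3 N drag and on the other two coasting.
- The single-camera direction estimates at the end were noisy (0.012 to 0.032 rad, against 0.02 for the track).

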